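# Clear the photo turntable

## Task

The wooden apple on the photo turntable has been photographed: lift it off the freely spinning platter, out from under the lamp frame without knocking the lamp, and lower it gently into the deep steel pot, letting go only just above the bottom so that it is set down and not dropped. Leave the small tin standing on the platter, the pot standing where it is, and the camera and spray can undisturbed.

Things in the scene. Friction and masses are not known exactly. Their poses are not given: they have to be found in the camera images.
- apple: turned bare-wood apple: round body, widest diameter 60 mm at 29 mm above its flat foot (foot 30 mm across), body 58 mm high, thin 6 mm stalk up to 69 mm; about 90 g. Origin at the centre of the foot, z along the stalk. Starts standing on the platter, on the robot's side of its centre
- apple_center (a point): centre of the apple's round body, 29 mm above its foot
- pot: plain open round steel pot without handles, outer diameter at the rim 170 mm (164 at the foot), 95 mm high, wall 4 mm, bottom 5 mm thick, about 0.7 kg, stands loose on the table. Origin at the centre of its underside, z up
- pot_in (a point): centre of the pot's inner floor, 5 mm above its underside
- platter_top (a point): centre of the upper face of the white round platter (diameter 250 mm, 18 mm thick, face 52 mm above the table), which spins freely about the vertical on its bearing at a light touch; it turns with the platter
- lamp: level rectangular lamp frame above the platter, open in the middle (too small for the gripper). Origin on the table below the frame's centre (platter's axis); x away from the robot, z up. Outside 190 mm along x, 260 mm along y, bars 30 mm wide, underside 284, top 304 mm above the table; a 16 mm post carries it at x = 120, y = 85 mm
- tin: small closed tin standing on the platter on the far side of its centre, diameter 50 mm, 42 mm high. Origin at the centre of its underside
- camera: black photo camera standing on the table, 115 mm wide (y), 66 mm high (76 at the finder), lens towards -x out to 70 mm from its origin. Origin at the centre of its underside
- spraycan: grey spray can standing on the table, diameter 56 mm, 170 mm high. Origin at the centre of its underside

How it is judged:
By the outcome, as a careful person would: the job done as asked, in the order asked, and still so for the second after the job is handed in, with the robot touching nothing.
It also fails if it takes over 54 s, if anything falls off the work surface, if the arm or the gripper's body presses on something with over 40 N, if the wrist force passes 120 N, or if a joint passes its speed limit or range.

## Robot

A 6-joint arm with a two-finger parallel gripper is mounted at the origin on the work surface. World frame = base frame: x ahead of the robot, y to its left, z up, the work surface at z = 0. Lengths are in m, angles in rad, forces in N, time in s.
With the tool pointing down it reaches from about 0.325 to 0.9 m from the base axis. Payload 3.5 kg.
Tool frame: the origin (TCP) lies midway between the tips of the shut fingers; the grasp point (between the pads) lies arm.pinch_z behind it (arm.pinch_z is the distance from the TCP to the grasp point, in m); z points along the fingers, y is the line along which they close (so a half turn about z gives the same grasp; the last joint's range is limited). The gripper opens to 85 mm and grips with 20 to 120 N. Pads are 22 mm wide; open, the fingers measure 114 mm over their backs; the gripper's body (76 mm by 85 mm) begins 54 mm behind the grasp point. The pads swing forward as they close: fully open they stand 13 mm farther back than shut.
Start: joints at [1.148, 0.276, -0.026, 1.268, 0, 1.467], TCP at [0.196, 0.593, 0.206] pointing down, gripper open.
Joint ranges: [-3.12, 3.12], [-0.85, 1.88], [-1.08, 1.24], [-1.95, 2.15], [-1.57, 1.53], [-3.14, 3.14]. Speed limits (rad/s): [2.57, 2.57, 3.14, 3.14, 3.14, 3.14].

## Interface

Orientations are given as a unit quaternion [w, x, y, z].
In Python, from cell import read_state, imaging, workorder, arm gives the robot as it stands.
- The arm moves only by the tool play_rows, never from a script. Its argument "commands" is a list that holds one entry, the list of rows, each a list of 7 numbers: the shift along the tool's x, y, z normalised to -1 to 1, where 1 is 40 mm, then the turn, a rotation vector about the tool's x, y, z normalised to -1 to 1, where 1 is pi/4 rad, then the opening, from 0 (shut) to 1 (fully open). In form: [[[dx, dy, dz, ax, ay, az, jaw], ...]]. A call has 1 to 20 rows; each row shifts and turns the commanded pose from where the row before left it, along the tool's axes as they then stand; what a row does not reach is not made up. A row lasts 1/10 s, in which the tool goes at most 50 mm and 8.59 degrees, less where a joint would pass 70% of its speed; a pose out of reach is approached as far as the arm can. A call with a number of a shift or a turn outside -1 to 1 is refused whole. A call with a gripper value outside its range is refused whole. The fingers move at their own pace and stop on an object; "force" is the grip in N (left out, the last holds). Time passes only in rows, so rows that do not move let the fingers close. It gives the time, the measured TCP pose, the force, the opening and the grip force at its end, in the units of the state.
- read_state(): the state, without advancing time (a new reading comes with each control period).
- imaging.read_camera(name): name is "scene" or "top" or "wrist"; returns (picture, depth): 400x640x3 uint8, red, green, blue; 400x640 float32, m along the optical axis (not along the pixel's ray), 0 where there is no reading.
- imaging.get_calibration(name): a dict with "fx", "fy", "cx", "cy" (pixels), "camera_from_world" (4x4, takes a point from world to camera coordinates). Camera axes: x right, y down, z forward; pixel columns grow to the right and rows downward; lengths in m; the calibration is good to about 2 mm. A picture is of the moment at which its call begins: read the wrist's pose just before it. get_calibration takes no time and is no camera call; for the wrist camera it gives the pose at the moment of the call.
- workorder.finish_job(): hands the job in; it is judged then, once.
The state is a dict: "clock": time; "q": joint angles; "joint_vel": joint speeds; "joint_efforts": joint torques, N m; "position": TCP position; "tool_rot": TCP orientation; "force": force on the tool from outside, world axes, zero at the start; "wrist_torque": the same for the moment, N m; "finger_gap": opening from 0.0 (shut) to 1.0 (fully open); "grasp_force": force on a finger pad.
Only numpy, scipy, OpenCV 4.12 (cv2) and the standard library are available. Lean on these libraries where they do the work, as an engineer would, in place of code of your own. Each camera call takes 0.05 s, during which the arm holds its last target. There are 200 camera calls.

## Working session

There is one attempt and no reset: what is moved stays moved. The work goes in short steps, Python scripts to look and compute and a tool call to move; the robot and the scene stay as the last step left them, time stands still between calls to the robot, and variables do not carry over. Pictures are saved under pics/ and viewed, at most 10 in all, crops included, and the job is handed in when it is done.

Besides the shell and the picture viewer there is one more tool, called after "Emit:" as name(argument=value, ...) on one line, values as JSON. play_rows: Moves the arm, as the interface text tells. Scaled input: -1 to 1 covers 40 mm each way for a shift and pi/4 rad each way for a turn. Its arguments: {"type":"object","properties":{"commands":{"type":"array"},"force":{"type":"number"}},"required":["commands"]}

```bash
mkdir -p pics; ls
python3 - <<'E'
from cell import read_state, imaging, workorder, arm
import cv2,numpy as np
print(arm.pinch_z,[a for a in dir(arm) if a[0]!='_'])
s=read_state();print(s)
for n in("scene","top"):
    p,d=imaging.read_camera(n);cv2.imwrite(f"pics/{n}0.png",p[:,:,::-1]);np.save(f"{n}_d.npy",d);np.save(f"{n}_p.npy",p)
    print(n,imaging.get_calibration(n))
E
```

```text
pics
0.0187 ['MotionError', 'pinch_z']
{'clock': 0.0, 'q': array([ 1.14760760e+00,  2.77130655e-01, -2.78914148e-02,  1.26796860e+00,
        3.89532103e-05,  1.46740676e+00]), 'joint_vel': array([ 0.00055967, -0.00086206,  0.00046323, -0.00073559,  0.0018327 ,
       -0.00119759]), 'joint_efforts': array([ 8.62241413e-04, -4.45505440e+01,  2.95203352e+01,  1.63768820e-02,
       -2.53664793e-04, -4.04990772e-06]), 'position': array([0.19613595, 0.59255848, 0.20445623]), 'tool_rot': array([-3.04353313e-04,  1.59218993e-01,  9.87242679e-01, -1.05429500e-03]), 'force': array([-1.28367422,  0.53979985, -0.56995273]), 'wrist_torque': array([ 0.01278317, -0.04061425, -0.03225361]), 'grasp_force': 0.0, 'finger_gap': 0.9997682494674669}
scene {'fx': 412.4461502752674, 'fy': 412.4461502752674, 'cx': 324.82802711707234, 'cy': 199.16645330728855, 'camera_from_world': array([[-0.01068857,  0.99994095, -0.00196272,  0.01874558],
       [ 0.67704961,  0.00579264, -0.73591458, -0.36473015],
       [-0.73585976, -0.00919473, -0.67707154,  1.27520107],
       [ 0.        ,  0.        ,  0.        ,  1.        ]])}
top {'fx': 486.72894447193886, 'fy': 486.72894447193886, 'cx': 323.3081390037407, 'cy': 204.37244481245577, 'camera_from_world': array([[ 0.01392436, -0.99939089,  0.0319995 , -0.04798163],
       [-0.98540465, -0.01914545, -0.16914827,  0.61647832],
       [ 0.16965788, -0.02917717, -0.98507101,  1.00458629],
       [ 0.        ,  0.        ,  0.        ,  1.        ]])}
```

View pics/scene0.png

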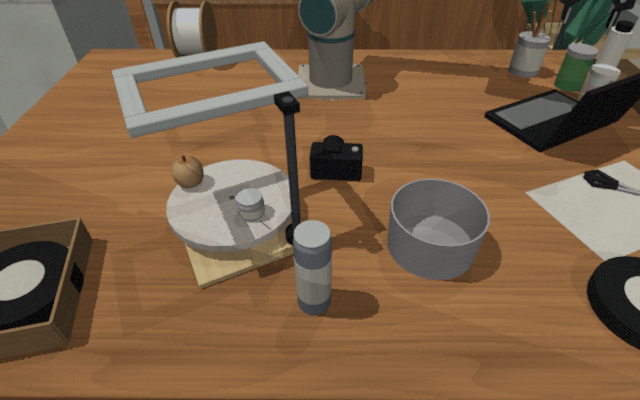

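View pics/top0.png

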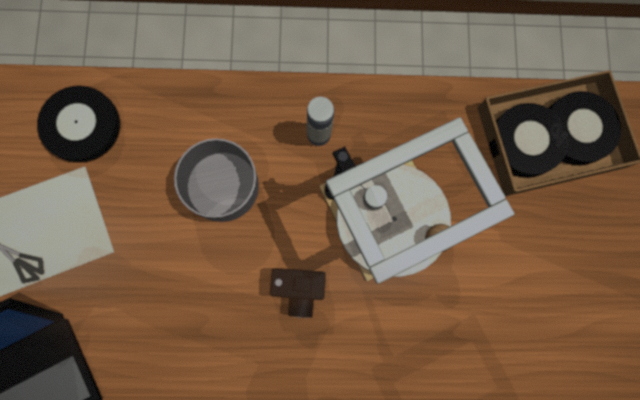

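The scene view shows the apple at (188,172), tin at (250,203), lamp frame around (210,85), post at x≈290, camera at (337,160), pot at (436,228) and spray can at (313,268). In the top view the frame's near bar partly hides the apple (438,232). The pot is at (216,180) and the camera at (298,290).

```bash
cat > h.py <<'E'
import numpy as np,cv2
from cell import imaging
def cloud(n,d,c=None):
    c=c or imaging.get_calibration(n);v,u=np.mgrid[:400,:640]
    P=np.stack([(u-c['cx'])/c['fx']*d,(v-c['cy'])/c['fy']*d,d],-1)
    T=np.linalg.inv(c['camera_from_world']);W=P@T[:3,:3].T+T[:3,3];W[d<=0]=np.nan;return W
def circ(xy):
    A=np.c_[2*xy,np.ones(len(xy))];s=np.linalg.lstsq(A,(xy**2).sum(1),rcond=None)[0]
    return s[:2],np.sqrt(s[2]+s[:2]@s[:2])
def sphere(p):
    A=np.c_[2*p,np.ones(len(p))];s=np.linalg.lstsq(A,(p**2).sum(1),rcond=None)[0]
    return s[:3],np.sqrt(s[3]+s[:3]@s[:3])
def box(M,u0,v0,u1,v1):
    B=np.zeros(M.shape,bool);B[v0:v1,u0:u1]=1;return M&B
E
python3 - <<'E'
from h import *
T=cloud("top",np.load("top_d.npy"));S=cloud("scene",np.load("scene_d.npy"))
tp=np.load("top_p.npy");sp=np.load("scene_p.npy")
f=np.round
# table bias
print("table z",np.nanmedian(T[300:340,150:250,2]),np.nanmedian(S[300:380,400:500,2]))
m=(T[...,2]>.28)&(T[...,2]<.33)&(T[...,0]>.2);m=box(m,320,100,530,300)
xy=T[m][:,:2];r=cv2.minAreaRect(xy.astype(np.float32)*1000);print("frame top",r,np.median(T[m][:,2]),cv2.boxPoints(r))
m=(S[...,2]>.28)&(S[...,2]<.33);m=box(m,100,35,310,135)
xy=S[m][:,:2];r=cv2.minAreaRect(xy.astype(np.float32)*1000);print("frame scene",r,np.median(S[m][:,2]),cv2.boxPoints(r))
# apple by colour
hsv=cv2.cvtColor(sp,cv2.COLOR_RGB2HSV);m=(hsv[...,1]>70);m=box(m,165,150,212,192)&(S[...,2]>.06)
m&=(S[...,2]<.108)
p=S[m];print("apple",len(p),sphere(p),p.min(0),p.max(0))
k,_=cv2.findContours(m.astype(np.uint8),0,1);k=max(k,key=cv2.contourArea);print("apple px",cv2.boundingRect(k),cv2.minEnclosingCircle(k))
for n,W,b in(("top",T,(165,130,270,230)),("scene",S,(380,175,500,280))):
    m=box((W[...,2]>.085)&(W[...,2]<.105),*b);q=W[m];q=q[q[:,2]>np.percentile(q[:,2],50)];print("pot",n,circ(q[:,:2]),np.median(q[:,2]),len(q), cv2.minEnclosingCircle(W[m][:,:2].astype(np.float32)*1000))
for n,W,b in(("top",T,(325,160,460,285)),("scene",S,(160,155,300,255))):
    m=box((W[...,2]>.044)&(W[...,2]<.060),*b);q=W[m];print("platter",n,cv2.minEnclosingCircle(q[:,:2].astype(np.float32)*1000),np.median(q[:,2]))
for nm,n,W,b,lo,hi in(("tin","top",T,(360,180,392,212),.085,.1),("tin","scene",S,(232,183,268,222),.085,.1),("can","top",T,(300,90,340,150),.155,.18),("can","scene",S,(290,215,335,320),.155,.18),("cam","scene",S,(300,130,370,185),.02,.09),("cam","top",T,(262,262,335,322),.02,.09)):
    q=W[box((W[...,2]>lo)&(W[...,2]<hi),*b)];print(nm,n,len(q),q.min(0),q.max(0) ,np.median(q,0)) if len(q) else print(nm,n,0)
q=S[box((S[...,2]>.05)&(S[...,2]<.28),275,95,305,240)];print("post",np.median(q,0),q.min(0),q.max(0))
E
```

```text
table z -0.0006835703038741148 -0.0012962454779035237
frame top ((607.366943359375, -182.89865112304688), (230.3236541748047, 260.9245910644531), 27.14116096496582) 0.3028121650141571 [[ 445.37128  -119.33719 ]
 [ 564.40094  -351.53015 ]
 [ 769.3626   -246.46011 ]
 [ 650.33295   -14.267151]]
frame scene ((609.5164794921875, -186.0067901611328), (230.23348999023438, 260.1204528808594), 26.89828872680664) 0.3019320300083187 [[ 448.01382  -122.0974  ]
 [ 565.69434  -354.07568 ]
 [ 771.01917  -249.91618 ]
 [ 653.3386    -17.937897]]
apple 702 (array([ 0.54772215, -0.28686891,  0.08112574]), np.float64(0.030242341572202975)) [ 0.52452863 -0.31552912  0.06015174] [ 0.57961824 -0.25640625  0.10797671]
apple px (171, 157, 32, 31) ((186.8249969482422, 171.71665954589844), 16.71320152282715)
pot top (array([0.66353073, 0.19089401]), np.float64(0.08240412349030483)) 0.09458645019989109 322 ((663.9102783203125, 191.5277557373047), 85.3315200805664)
pot scene (array([0.665532  , 0.18754924]), np.float64(0.08249503007823375)) 0.09331529798231847 558 ((664.1277465820312, 187.9452362060547), 87.0338
[... 367 characters left out ...]
08504039] [ 0.65617907 -0.12740163  0.09497829] [ 0.63555517 -0.14979221  0.09248843]
can top 583 [ 0.76354637 -0.05174767  0.15516437] [0.81685969 0.00108842 0.17610036] [ 0.78797038 -0.02514779  0.16864455]
can scene 1065 [ 0.76631815 -0.05524098  0.15511987] [ 0.82013172 -0.00119768  0.1708141 ] [ 0.79986168 -0.02864649  0.16836425]
cam scene 1749 [ 0.37894885 -0.04853124  0.0200266 ] [0.483515   0.06906967 0.07707836] [0.47239444 0.00854761 0.05916122]
cam top 2038 [ 0.37716516 -0.04340017  0.0332111 ] [0.47835884 0.07188245 0.08086852] [0.43746647 0.01118743 0.06441865]
post [ 0.66383898 -0.06693549  0.14775754] [ 0.49729255 -0.11913348  0.0500034 ] [ 0.80532253 -0.03859572  0.27995894]
```

Emit:
play_rows(commands=[[[0, 0, -0.5, 0, 0, -0.136, 1], [0, 0, -0.9, 0, 0, -0.136, 1], [0, 0, -0.9, 0, 0, -0.136, 1], [0, 0, -0.9, 0, 0, 0, 1], [0, 0, -0.9, 0, 0, 0, 1], [0, 0, -0.9, 0, 0, 0, 1], [0, 0, 0, 0, 0, 0, 1]]])

```text
clock: 0.8
position: [0.1973, 0.5951, 0.4117]
tool_rot: [0.002, -0.0, 1.0, 0.004]
force: [0.6, 0.6, 1.3]
finger_gap: 0.999
grasp_force: 0.0
```

```bash
cat >> h.py <<'E'
from scipy.spatial.transform import Rotation as R
def st():
    from cell import read_state
    s=read_state();Q=R.from_quat(s['tool_rot'],scalar_first=True).as_matrix()
    print(round(s['clock'],2),'pos',np.round(s['position'],4),'q',np.round(s['q'],3),'F',np.round(s['force'],1),'gap',round(s['finger_gap'],3),round(s['grasp_force'],1));print(np.round(Q,3).tolist())
    return s,Q
E
python3 -c "from h import *;st()"
```

```text
0.8 pos [0.1973 0.5951 0.4117] q [1.148 0.247 0.36  1.674 0.    1.147] F [0.6 0.6 1.3] gap 0.999 0.0
[[-1.0, -0.001, 0.004], [-0.001, 1.0, 0.009], [-0.004, 0.009, -1.0]]
```

Emit:
play_rows(commands=[[[-0.3, -0.5, 0, 0, 0, 0, 1], [-0.51, -0.95, 0, 0, 0, 0, 1], [-0.51, -0.95, 0, 0, 0, 0, 1], [-0.51, -0.95, 0, 0, 0, 0, 1], [-0.51, -0.95, 0, 0, 0, 0, 1], [-0.51, -0.95, 0, 0, 0, 0, 1], [-0.51, -0.95, 0, 0, 0, 0, 1], [-0.51, -0.95, 0, 0, 0, 0, 1], [-0.51, -0.95, 0, 0, 0, 0, 1], [-0.51, -0.95, 0, 0, 0, 0, 1], [0, -0.9, 0, 0, 0, 0, 1], [0, -0.9, 0, 0, 0, 0, 1], [0, -0.9, 0, 0, 0, 0, 1], [0, -0.9, 0, 0, 0, 0, 1], [0, -0.9, 0, 0, 0, 0, 1], [0, -0.9, 0, 0, 0, 0, 1], [0, -0.9, 0, 0, 0, 0, 1], [0, -0.9, 0, 0, 0, 0, 1], [0, -0.9, 0, 0, 0, 0, 1], [0, 0, 0, 0, 0, 0, 1]]])

```text
clock: 2.8
position: [0.3921, -0.0957, 0.404]
tool_rot: [-0.001, 0.003, 1.0, -0.0]
force: [0.1, -0.5, 0.8]
finger_gap: 1.002
grasp_force: 0.0
```

```bash
python3 -c "from h import *;st()"
```

```text
2.8 pos [ 0.3921 -0.0957  0.404 ] q [-3.99e-01 -1.61e-01 -8.40e-02  1.65e+00 -1.00e-03 -3.94e-01] F [ 0.1 -0.5  0.8] gap 1.002 0.0
[[-1.0, 0.005, -0.002], [0.005, 1.0, -0.0], [0.002, -0.0, -1.0]]
```

Emit:
play_rows(commands=[[[-0.3, -0.95, 0, 0, 0, 0, 1], [-0.3, -0.95, 0, 0, 0, 0, 1], [-0.3, -0.95, 0, 0, 0, 0, 1], [-0.3, -0.95, 0, 0, 0, 0, 1], [-0.3, -0.95, 0, 0, 0, 0, 1], [0, 0, 0, 0, -0.178, 0, 1], [0, 0, 0, 0, -0.178, 0, 1], [0, 0, 0, 0, -0.178, 0, 1], [0, 0, 0, 0, -0.178, 0, 1], [0, 0, 0, 0, -0.178, 0, 1], [0, 0, 0, 0, 0, 0, 1], [0, 0, 0, 0, 0, 0, 1]]])

```text
clock: 4.0
position: [0.4521, -0.2819, 0.4045]
tool_rot: [0.341, 0.0, 0.94, 0.001]
force: [-0.2, -0.1, 0.2]
finger_gap: 0.999
grasp_force: 0.0
```

Run:
```python
from h import *
s,Q=st()
p,d=imaging.read_camera("scene");cv2.imwrite("pics/scene1.png",p[:,:,::-1])
```

```text
4.0 pos [ 0.4521 -0.2819  0.4045] q [-1.021 -0.297 -0.352  1.104  0.579 -0.896] F [-0.2 -0.1  0.2] gap 0.999 0.0
[[-0.767, 0.0, 0.642], [0.001, 1.0, 0.001], [-0.642, 0.002, -0.767]]
```

View pics/scene1.png

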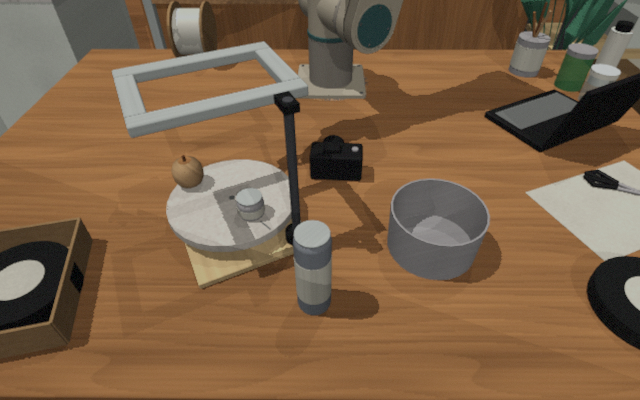

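Emit:
play_rows(commands=[[[0.3, 0, 0.36, 0, 0, 0, 1], [0.6, 0, 0.72, 0, 0, 0, 1], [0.6, 0, 0.72, 0, 0, 0, 1], [0.6, 0, 0.72, 0, 0, 0, 1], [0.6, 0, 0.72, 0, 0, 0, 1], [0.6, 0, 0.72, 0, 0, 0, 1], [0.3, 0, 0.36, 0, 0, 0, 1], [0, 0, 0, 0, 0, 0, 1], [0, 0, 0, 0, 0, 0, 1]]])

```text
clock: 4.95
position: [0.4557, -0.2838, 0.1827]
tool_rot: [0.343, -0.002, 0.939, -0.001]
force: [0.0, -0.4, 0.0]
finger_gap: 1.0
grasp_force: 0.0
```

Run:
```python
from h import *
s,Q=st()
c=imaging.get_calibration("wrist");p,d=imaging.read_camera("wrist");cv2.imwrite("pics/wrist1.png",p[:,:,::-1])
np.save("w_d.npy",d);np.save("w_p.npy",p)
W=cloud("wrist",d,c);hsv=cv2.cvtColor(p,cv2.COLOR_RGB2HSV)
m=(hsv[...,1]>70)&(W[...,2]>.062)&(W[...,2]<.106)&(np.hypot(W[...,0]-.547,W[...,1]+.285)<.05)
print(m.sum(),[np.median(np.argwhere(m),0)] if m.any() else '',sphere(W[m]) if m.sum()>50 else '')
```

```text
4.95 pos [ 0.4557 -0.2838  0.1827] q [-1.017 -0.161 -0.731  0.584  0.58  -0.894] F [ 0.  -0.4  0. ] gap 1.0 0.0
[[-0.765, -0.003, 0.644], [-0.003, 1.0, 0.0], [-0.644, -0.002, -0.765]]
2075 [array([186., 320.])] (array([ 0.54726376, -0.28462338,  0.08120741]), np.float64(0.030513988132675533))
```

View pics/wrist1.png

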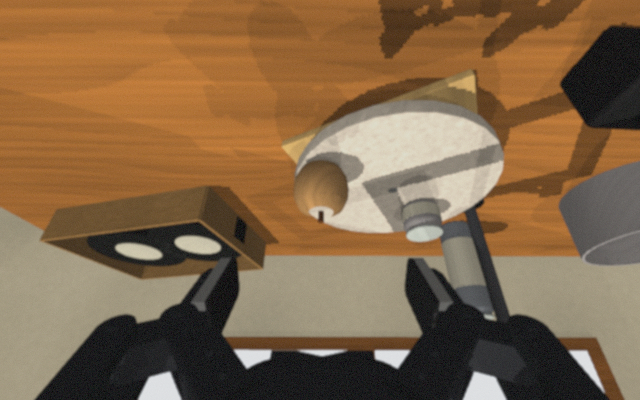

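The wrist image, which is upside down, shows the apple at (321,188) with its stalk pointing down. The finger tips are at (225,265) and (420,265), and the tin is at (423,215). The sphere fit agrees with the scene measurement, so I'll check how the wrist camera sits before descending.

Run:
```python
from h import *
s,Q=st();c=imaging.get_calibration("wrist");T=np.linalg.inv(c['camera_from_world'])
print("cam in tool",Q.T@(T[:3,3]-s['position']),"dz world",T[2,3]-s['position'][2], T[:3,3])
t=np.array([.5473,-.2846,.083])+.024*Q[:,2];print("tcp goal",t)
for g in(t-[.105,0,0],t):print((Q.T@(g-s['position']))/.04)
```

```text
5.0 pos [ 0.4558 -0.2844  0.1836] q [-1.017 -0.162 -0.731  0.584  0.58  -0.894] F [ 1.6 -0.1  0.5] gap 1.004 0.0
[[-0.764, -0.002, 0.645], [-0.004, 1.0, -0.001], [-0.645, -0.004, -0.764]]
cam in tool [ 0.08151539  0.00097836 -0.16692997] dz world 0.07496053882583728 [ 0.28581506 -0.2835367   0.2585148 ]
tcp goal [ 0.56278259 -0.28463009  0.06466183]
[1.87939895 0.00459895 2.30325559]
[-1.26331677e-01 -1.44302157e-03  3.99666433e+00]
```

Emit:
play_rows(commands=[[[-0.02, 0, 0.6, 0, 0, 0, 1], [-0.02, 0, 0.8, 0, 0, 0, 1], [-0.02, 0, 0.8, 0, 0, 0, 1], [-0.02, 0, 0.8, 0, 0, 0, 1], [-0.02, 0, 0.5, 0, 0, 0, 1], [-0.02, 0, 0.3, 0, 0, 0, 1], [0, 0, 0.2, 0, 0, 0, 1], [0, 0, 0, 0, 0, 0, 1], [0, 0, 0, 0, 0, 0, 1]]])

```text
clock: 5.9
position: [0.5606, -0.2831, 0.0624]
tool_rot: [0.343, -0.0, 0.939, -0.0]
force: [-0.7, -0.7, 0.1]
finger_gap: 1.001
grasp_force: 0.0
```

Run:
```python
from h import *
s,Q=st()
for n in("wrist","scene"):
    c=imaging.get_calibration(n);p,d=imaging.read_camera(n);W=cloud(n,d,c);hsv=cv2.cvtColor(p,cv2.COLOR_RGB2HSV)
    m=(hsv[...,1]>70)&(W[...,2]>.062)&(W[...,2]<.106)&(np.hypot(W[...,0]-.547,W[...,1]+.285)<.05)
    print(n,m.sum(),sphere(W[m])if m.sum()>50 else '')
    cv2.imwrite(f"pics/{n}2.png",p[:,:,::-1])
```

```text
5.9 pos [ 0.5606 -0.2831  0.0624] q [-0.813  0.159 -0.75   0.137  0.487 -0.681] F [-0.7 -0.7  0.1] gap 1.001 0.0
[[-0.765, -0.001, 0.644], [-0.001, 1.0, -0.0], [-0.644, -0.001, -0.765]]
wrist 9023 (array([ 0.54873589, -0.28604769,  0.08151166]), np.float64(0.03225504197842566))
scene 681 (array([ 0.54144161, -0.2894625 ,  0.0798037 ]), np.float64(0.035700848873896296))
```

View pics/scene2.png

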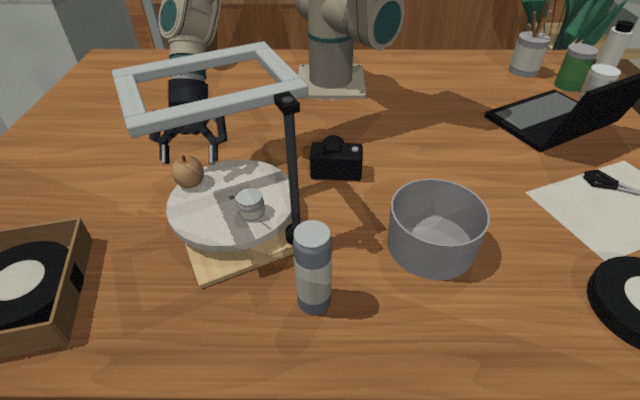

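The scene shows the finger tips at (165,160) and (213,158) on either side of the apple at (187,171). They look farther back than the TCP implies, so I'll check with depth.

Run:
```python
from h import *
s,Q=st()
for n in("scene","wrist"):
    c=imaging.get_calibration(n);p,d=imaging.read_camera(n);W=cloud(n,d,c)
    L=(W-s['position'])@Q
    if n=="scene":
        dk=p.max(-1)<130
        for b in((155,130,172,166),(205,120,230,166)):
            m=box(dk&(W[...,2]>.055)&(W[...,2]<.25),*b);l=L[m];
            i=np.argsort(-l[:,2])[:10];print(b,m.sum(),np.round(l[i][::3],3).tolist(),np.round(W[m][i][::3],3).tolist(), np.argwhere(m)[i][::3].tolist())
    else:
        m=(np.abs(L[...,1])<.07)&(np.abs(L[...,1])>.03)&(np.abs(L[...,0])<.02)&(L[...,2]>-.1)
        for sg in(-1,1):
            l=L[m&(np.sign(L[...,1])==sg)];print(n,sg,len(l),np.percentile(l,[1,50,99],axis=0).round(3).tolist())
        cv2.imwrite("pics/wrist3.png",p[:,:,::-1])
```

```text
6.0 pos [ 0.5603 -0.2831  0.0624] q [-0.813  0.158 -0.751  0.136  0.487 -0.681] F [-0.6  0.3 -0.4] gap 0.994 0.0
[[-0.765, -0.0, 0.644], [-0.001, 1.0, -0.001], [-0.644, -0.001, -0.765]]
(155, 130, 172, 166) 355 [[0.005, -0.044, -0.037], [0.007, -0.049, -0.037], [-0.008, -0.047, -0.039], [0.002, -0.045, -0.039]] [[0.533, -0.327, 0.088], [0.531, -0.332, 0.086], [0.542, -0.33, 0.097], [0.534, -0.328, 0.091]] [[164, 168], [164, 166], [163, 164], [163, 167]]
(205, 120, 230, 166) 503 [[-0.007, 0.046, -0.037], [-0.003, 0.043, -0.037], [-0.011, 0.047, -0.039], [-0.007, 0.047, -0.039]] [[0.542, -0.237, 0.095], [0.539, -0.241, 0.093], [0.544, -0.236, 0.099], [0.54, -0.236, 0.097]] [[164, 211], [164, 210], [163, 211], [163, 212]]
wrist -1 9824 [[-0.014, -0.069, -0.1], [0.008, -0.053, -0.088], [0.018, -0.032, 0.095]]
wrist 1 10579 [[-0.016, 0.032, -0.099], [0.008, 0.054, -0.086], [0.019, 0.07, 0.029]]
```

View pics/wrist2.png

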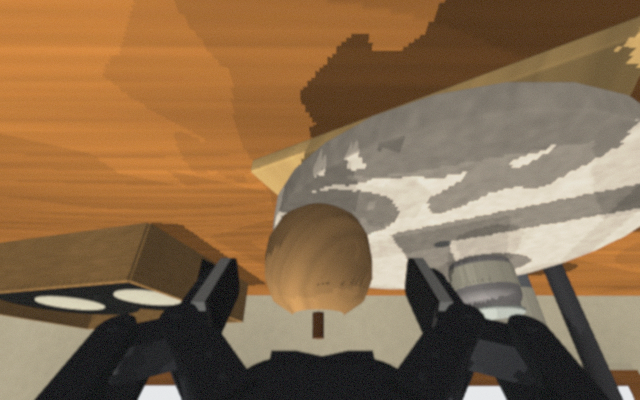

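Run:
```python
from h import *
s,Q=st()
c=imaging.get_calibration("wrist");p,d=imaging.read_camera("wrist");L=(cloud("wrist",d,c)-s['position'])@Q
for y in(256,260,264,270,280):print(y,[(u,L[y,u].round(3).tolist()) for u in(206,214,224,232,412,420,428)])
p,d=imaging.read_camera("scene");a=cv2.resize(p[100:200,130:250],None,fx=6,fy=6,interpolation=cv2.INTER_NEAREST);a=cv2.resize(a,(720,600));cv2.imwrite("pics/crop1.png",a[:,:,::-1])
```

```text
6.1 pos [ 0.5602 -0.283   0.0622] q [-0.813  0.158 -0.751  0.136  0.487 -0.681] F [-0.3  0.1 -0.2] gap 1.003 0.0
[[-0.765, -0.0, 0.644], [-0.001, 1.0, -0.001], [-0.644, -0.001, -0.765]]
256 [(206, [-0.102, -0.15, 0.169]), (214, [-0.101, -0.139, 0.168]), (224, [-0.101, -0.126, 0.167]), (232, [-0.101, -0.115, 0.167]), (412, [-0.032, 0.074, 0.042]), (420, [-0.033, 0.081, 0.044]), (428, [-0.033, 0.087, 0.043])]
260 [(206, [-0.109, -0.151, 0.171]), (214, [-0.113, -0.144, 0.178]), (224, [0.012, -0.046, -0.044]), (232, [0.012, -0.042, -0.043]), (412, [0.012, 0.044, -0.043]), (420, [0.012, 0.048, -0.043]), (428, [-0.039, 0.09, 0.048])]
264 [(206, [-0.112, -0.15, 0.167]), (214, [-0.122, -0.147, 0.183]), (224, [0.012, -0.045, -0.047]), (232, [0.011, -0.042, -0.045]), (412, [0.011, 0.044, -0.046]), (420, [0.012, 0.047, -0.047]), (428, [-0.048, 0.093, 0.056])]
270 [(206, [-0.118, -0.149, 0.161]), (214, [0.011, -0.048, -0.052]), (224, [0.012, -0.043, -0.053]), (232, [0.008, -0.042, -0.046]), (412, [0.008, 0.044, -0.046]), (420, [0.012, 0.045, -0.052]), (428, [0.012, 0.049, -0.052])]
280 [(206, [0.012, -0.048, -0.061]), (214, [0.012, -0.045, -0.061]), (224, [0.01, -0.042, -0.057]), (232, [0.003, -0.042, -0.047]), (412, [0.005, 0.043, -0.049]), (420, [0.011, 0.043, -0.059]), (428, [0.012, 0.046, -0.06])]
```

View pics/crop1.png

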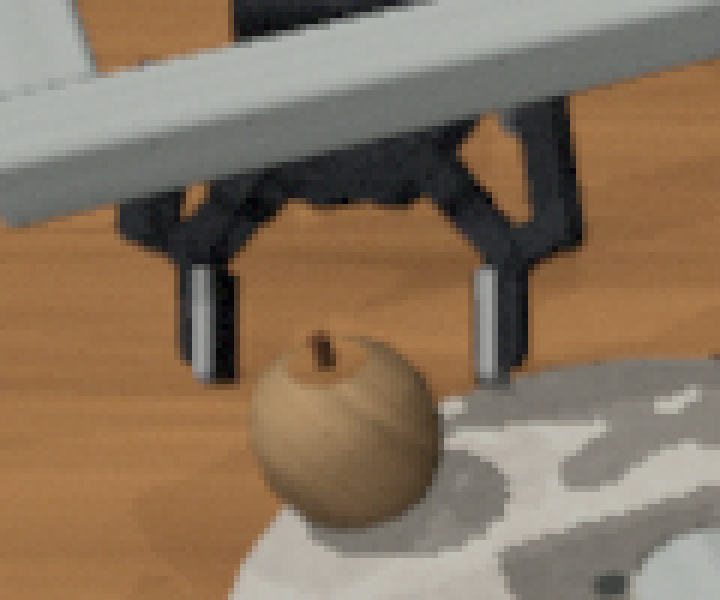

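Both cameras put the open finger tips about 40 mm behind the reported TCP, and the crop confirms they are short of the apple. I'll go 24 mm farther in and 3 mm to the right.

Emit:
play_rows(commands=[[[0, -0.08, 0.2, 0, 0, 0, 1], [0, 0, 0.2, 0, 0, 0, 1], [0, 0, 0.2, 0, 0, 0, 1], [0, 0, 0, 0, 0, 0, 1], [0, 0, 0, 0, 0, 0, 1]]])

```text
clock: 6.7
position: [0.5756, -0.2851, 0.0421]
tool_rot: [0.342, -0.0, 0.94, 0.001]
force: [1.0, -0.7, -0.2]
finger_gap: 0.998
grasp_force: 0.0
```

Run:
```python
from h import *
s,Q=st()
c=imaging.get_calibration("wrist");p,d=imaging.read_camera("wrist");W=cloud("wrist",d,c);L=(W-s['position'])@Q
for y in(260,270):print(y,[(u,L[y,u].round(3).tolist()) for u in(224,232,412,420)],W[y,224].round(3),W[y,420].round(3))
hsv=cv2.cvtColor(p,cv2.COLOR_RGB2HSV);m=(hsv[...,1]>70)&(W[...,2]>.062)&(W[...,2]<.106)&(np.hypot(W[...,0]-.547,W[...,1]+.285)<.05)
o,r=sphere(W[m]);print("apple",o,r,"in tool",Q.T@(o-s['position']))
p,d=imaging.read_camera("scene");W=cloud("scene",d);L=(W-s['position'])@Q
m=box((p.max(-1)<200)&(W[...,2]<.25)&(L[...,1]<-.038)&(L[...,1]>-.065)&(L[...,2]<-.015),150,130,175,185);print("L finger max z",np.sort(L[m][:,2])[-8:].round(3))
a=cv2.resize(p[100:200,130:250],(720,600),interpolation=cv2.INTER_NEAREST);cv2.imwrite("pics/crop2.png",a[:,:,::-1])
```

```text
6.7 pos [ 0.5756 -0.2851  0.0421] q [-0.793  0.217 -0.739  0.084  0.477 -0.662] F [ 1.  -0.7 -0.2] gap 0.998 0.0
[[-0.766, -0.001, 0.643], [-0.0, 1.0, 0.002], [-0.643, 0.001, -0.766]]
260 [(224, [0.012, -0.046, -0.044]), (232, [0.012, -0.042, -0.043]), (412, [0.013, 0.044, -0.045]), (420, [0.013, 0.048, -0.044])] [ 0.538 -0.331  0.068] [ 0.538 -0.238  0.068]
270 [(224, [0.012, -0.043, -0.053]), (232, [0.008, -0.042, -0.046]), (412, [0.009, 0.043, -0.047]), (420, [0.012, 0.045, -0.053])] [ 0.532 -0.328  0.075] [ 0.532 -0.24   0.075]
apple [ 0.55324842 -0.28612546  0.07932295] 0.036236473568710195 in tool [-0.00681428 -0.00091947 -0.04288669]
L finger max z [-0.04  -0.039 -0.039 -0.038 -0.038 -0.038 -0.038 -0.038]
```

View pics/crop2.png

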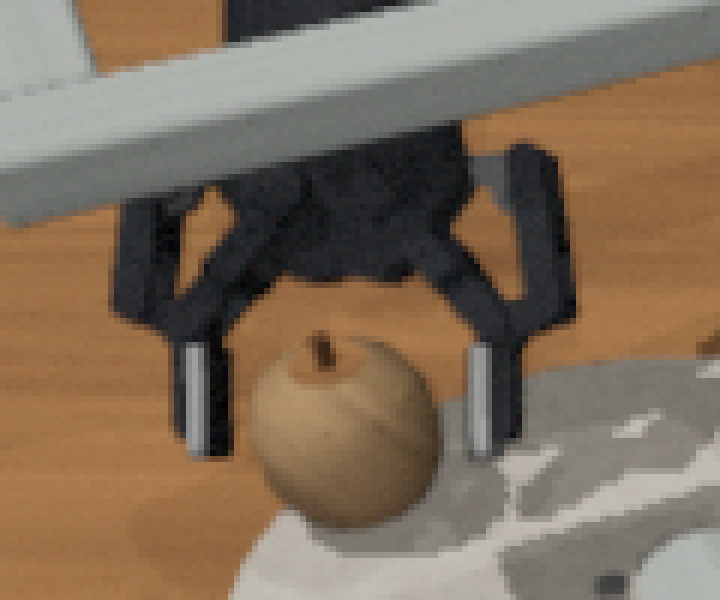

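The pads now straddle the apple, with inner faces at crop x≈230 and 470 and the apple centre about 15 mm up from the tips. Now I'll close.

Emit:
play_rows(commands=[[[0, 0, 0, 0, 0, 0, 0.75], [0, 0, 0, 0, 0, 0, 0.7], [0, 0, 0, 0, 0, 0, 0.5], [0, 0, 0, 0, 0, 0, 0.4], [0, 0, 0, 0, 0, 0, 0.4], [0, 0, 0, 0, 0, 0, 0.4], [0, 0, 0, 0, 0, 0, 0.4]]], force=40)

```text
clock: 7.5
position: [0.5762, -0.2861, 0.0436]
tool_rot: [0.343, -0.0, 0.939, -0.0]
force: [0.0, -0.3, 4.2]
finger_gap: 0.679
grasp_force: 43.1
```

Emit:
play_rows(commands=[[[-0.08, 0, -0.1, 0, 0, 0, 0.4], [-0.15, 0, -0.18, 0, 0, 0, 0.4], [-0.15, 0, -0.18, 0, 0, 0, 0.4], [0, 0, 0, 0, 0, 0, 0.4], [0.25, 0, -0.21, 0, 0, 0, 0.4], [0.5, 0, -0.42, 0, 0, 0, 0.4], [0.5, 0, -0.42, 0, 0, 0, 0.4], [0.5, 0, -0.42, 0, 0, 0, 0.4], [0.5, 0, -0.42, 0, 0, 0, 0.4], [0.5, 0, -0.42, 0, 0, 0, 0.4], [0.2, 0, -0.17, 0, 0, 0, 0.4], [0, 0, 0, 0, 0, 0, 0.4]]])

```text
clock: 8.7
position: [0.4199, -0.2855, 0.0663]
tool_rot: [0.342, 0.001, 0.94, 0.0]
force: [0.3, 0.0, -0.8]
finger_gap: 0.675
grasp_force: 43.2
```

Run:
```python
from h import *
s,Q=st()
p,d=imaging.read_camera("scene");cv2.imwrite("pics/scene3.png",p[:,:,::-1])
```

```text
8.7 pos [ 0.4199 -0.2855  0.0663] q [-1.104 -0.004 -0.898  0.314  0.611 -0.986] F [ 0.3  0.  -0.8] gap 0.675 43.2
[[-0.766, 0.002, 0.643], [0.002, 1.0, -0.0], [-0.643, 0.001, -0.766]]
```

View pics/scene3.png

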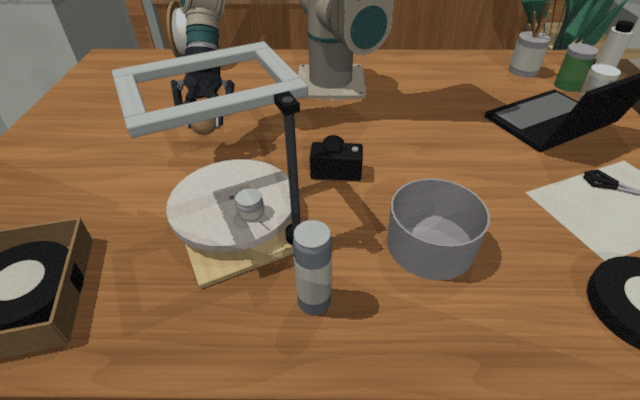

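The apple is held at (205,127), clear of the frame. The tin and platter are unchanged. Next I'll go up and across.

Emit:
play_rows(commands=[[[-0.3, 0, -0.36, 0, 0, 0, 0.4], [-0.55, 0, -0.66, 0, 0, 0, 0.4], [-0.55, 0, -0.66, 0, 0, 0, 0.4], [-0.55, 0, -0.66, 0, 0, 0, 0.4], [-0.55, 0, -0.66, 0, 0, 0, 0.4], [-0.55, 0, -0.66, 0, 0, 0, 0.4], [-0.55, 0, -0.66, 0, 0, 0, 0.4], [-0.55, 0, -0.66, 0, 0, 0, 0.4], [-0.55, 0, -0.66, 0, 0, 0, 0.4], [-0.55, 0, -0.66, 0, 0, 0, 0.4], [-0.3, 0, -0.36, 0, 0, 0, 0.4], [0, 0.4, 0, 0, 0, 0, 0.4], [0, 0.8, 0, 0, 0, 0, 0.4], [0, 0.8, 0, 0, 0, 0, 0.4], [0, 0.8, 0, 0, 0, 0, 0.4], [0, 0.8, 0, 0, 0, 0, 0.4], [0, 0.8, 0, 0, 0, 0, 0.4], [0, 0.8, 0, 0, 0, 0, 0.4], [0, 0.4, 0, 0, 0, 0, 0.4], [0, 0, 0, 0, 0, 0, 0.4]]])

```text
clock: 10.75
position: [0.4188, -0.058, 0.4118]
tool_rot: [0.342, -0.003, 0.94, 0.002]
force: [-0.0, -1.0, -1.5]
finger_gap: 0.682
grasp_force: 43.3
```

Run:
```python
from h import *
s,Q=st()
for dz in(0,):
    print("to above pot", Q.T@(np.array([.72,.19,.35])-s['position'])/.04)
```

```text
10.75 pos [ 0.4188 -0.058   0.4118] q [-0.564 -0.647 -0.531  1.072  0.356 -0.456] F [-0.  -1.  -1.5] gap 0.682 43.3
[[-0.766, -0.007, 0.643], [-0.004, 1.0, 0.005], [-0.643, 0.001, -0.766]]
to above pot [-4.79960453  6.14860639  6.0569657 ]
```

Emit:
play_rows(commands=[[[0, 0.5, 0, 0, 0.139, 0, 0.4], [0, 0.8, 0, 0, 0.139, 0, 0.4], [0, 0.8, 0, 0, 0.139, 0, 0.4], [0, 0.8, 0, 0, 0.139, 0, 0.4], [0, 0.8, 0, 0, 0, 0, 0.4], [0, 0.8, 0, 0, 0, 0, 0.4], [0, 0.5, 0, 0, 0, 0, 0.4], [0, 0, 0, 0, 0, 0, 0.4]]])

```text
clock: 11.55
position: [0.4195, 0.1402, 0.4118]
tool_rot: [0.129, -0.002, 0.992, 0.0]
force: [0.9, -0.0, -1.1]
finger_gap: 0.676
grasp_force: 43.4
```

```bash
cat > ap.py <<'E'
from h import *
s,Q=st()
c=imaging.get_calibration("wrist");p,d=imaging.read_camera("wrist");W=cloud("wrist",d,c);L=(W-s['position'])@Q
hsv=cv2.cvtColor(p,cv2.COLOR_RGB2HSV);m=(hsv[...,1]>60)&(np.linalg.norm(L-[0,0,-.047],axis=-1)<.036)&(np.abs(L[...,1])<.026)
o,r=sphere(L[m]);print("apple in tool",m.sum(),o,r,"world",s['position']+Q@o)
p,d=imaging.read_camera("top");W=cloud("top",d);q=W[box((W[...,2]>.085)&(W[...,2]<.105),165,130,270,230)]
if len(q)>50:print("pot top",circ(q[:,:2]))
a=np.array([0,0,-.0475])
for zc in(.20,.06,.041):print(zc,Q.T@(np.array([.6765,.189,zc])-Q@a-s['position'])/.04)
E
python3 ap.py
```

```text
11.55 pos [0.4195 0.1402 0.4118] q [ 0.214 -0.281 -0.186  1.411 -0.053  0.203] F [ 0.9 -0.  -1.1] gap 0.676 43.4
[[-0.967, -0.005, 0.257], [-0.004, 1.0, 0.002], [-0.257, 0.0, -0.967]]
apple in tool 13474 [-0.00320541  0.00072853 -0.04491356] 0.0315554440628126 world [0.41107991 0.14084376 0.45606654]
pot top (array([0.66322071, 0.19076215]), np.float64(0.08229040422613913))
0.2 [-4.85652151  1.18938383  7.95611624]
0.06 [-3.95866555  1.18811214 11.33899268]
0.041 [-3.83681366  1.18793956 11.79809734]
```

Emit:
play_rows(commands=[[[-0.2, 0.05, 0.33, 0, 0, 0, 0.4], [-0.4, 0.1, 0.66, 0, 0, 0, 0.4], [-0.4, 0.1, 0.66, 0, 0, 0, 0.4], [-0.4, 0.1, 0.66, 0, 0, 0, 0.4], [-0.4, 0.1, 0.66, 0, 0, 0, 0.4], [-0.4, 0.1, 0.66, 0, 0, 0, 0.4], [-0.4, 0.1, 0.66, 0, 0, 0, 0.4], [-0.4, 0.1, 0.66, 0, 0, 0, 0.4], [-0.4, 0.1, 0.66, 0, 0, 0, 0.4], [-0.4, 0.1, 0.66, 0, 0, 0, 0.4], [-0.4, 0.1, 0.66, 0, 0, 0, 0.4], [-0.4, 0.1, 0.66, 0, 0, 0, 0.4], [-0.2, 0.05, 0.33, 0, 0, 0, 0.4], [0, 0, 0, 0, 0, 0, 0.4], [0, 0, 0, 0, 0, 0, 0.4]]])

```text
clock: 13.15
position: [0.6868, 0.1855, 0.1572]
tool_rot: [0.13, 0.0, 0.991, -0.0]
force: [0.5, -0.5, -0.4]
finger_gap: 0.68
grasp_force: 43.4
```

```bash
python3 ap.py
```

```text
13.15 pos [0.6868 0.1855 0.1572] q [ 0.196  0.283 -0.153  0.878 -0.051  0.189] F [ 0.5 -0.5 -0.4] gap 0.68 43.4
[[-0.966, 0.0, 0.258], [0.0, 1.0, -0.0], [-0.258, -0.0, -0.966]]
apple in tool 13478 [-0.00318022  0.00074924 -0.04484494] 0.0315873482429565 world [0.67828934 0.18624515 0.20131172]
pot top (array([0.66320082, 0.19076561]), np.float64(0.08230321060445399))
0.2 [-0.02779598  0.08759198  0.08647617]
0.06 [0.87647325 0.08840752 3.46764409]
0.041 [0.9991955  0.0885182  3.92651688]
```

Emit:
play_rows(commands=[[[0.08, 0.09, 0.3, 0, 0, 0, 0.4], [0.13, 0, 0.5, 0, 0, 0, 0.4], [0.13, 0, 0.5, 0, 0, 0, 0.4], [0.13, 0, 0.5, 0, 0, 0, 0.4], [0.13, 0, 0.5, 0, 0, 0, 0.4], [0.13, 0, 0.5, 0, 0, 0, 0.4], [0.08, 0, 0.3, 0, 0, 0, 0.4], [0.06, 0, 0.25, 0, 0, 0, 0.4], [0, 0, 0, 0, 0, 0, 0.4], [0, 0, 0, 0, 0, 0, 0.4]]])

```text
clock: 14.25
position: [0.6888, 0.1902, 0.0196]
tool_rot: [0.131, -0.0, 0.991, 0.0]
force: [-0.7, -0.8, -0.2]
finger_gap: 0.68
grasp_force: 43.4
```

```bash
python3 ap.py
```

```text
14.25 pos [0.6888 0.1902 0.0196] q [ 0.202  0.419 -0.285  0.609 -0.052  0.195] F [-0.7 -0.8 -0.2] gap 0.68 43.4
[[-0.966, -0.001, 0.26], [-0.001, 1.0, 0.0], [-0.26, 0.0, -0.966]]
apple in tool 13462 [-0.0031838   0.00074441 -0.04488095] 0.031556693586608744 world [0.68016595 0.19094571 0.06375384]
pot top (array([0.66310589, 0.18988787]), np.float64(0.07821119988291704))
0.2 [-0.87777559 -0.0292724  -3.24711556]
0.06 [ 0.03335737 -0.02998172  0.13220926]
0.041 [ 0.15701112 -0.03007799  0.59083192]
```

Emit:
play_rows(commands=[[[0.03, 0, 0.12, 0, 0, 0, 0.4], [0.03, 0, 0.12, 0, 0, 0, 0.4], [0.03, 0, 0.12, 0, 0, 0, 0.4], [0.03, 0, 0.12, 0, 0, 0, 0.4], [0, 0, 0, 0, 0, 0, 0.4], [0, 0, 0, 0, 0, 0, 0.4]]])

```text
clock: 14.95
position: [0.6883, 0.1899, -0.0013]
tool_rot: [0.13, -0.0, 0.991, -0.0]
force: [0.3, 0.1, -1.1]
finger_gap: 0.679
grasp_force: 43.4
```

Emit:
play_rows(commands=[[[0.006, 0, 0.024, 0, 0, 0, 0.4], [0.006, 0, 0.024, 0, 0, 0, 0.4], [0, 0, 0, 0, 0, 0, 0.4], [0, 0, 0, 0, 0, 0, 0.4]]])

```text
clock: 15.35
position: [0.6887, 0.19, -0.0027]
tool_rot: [0.131, -0.0, 0.991, 0.0]
force: [-0.7, -0.0, -1.1]
finger_gap: 0.68
grasp_force: 43.4
```

Emit:
play_rows(commands=[[[0.006, 0, 0.024, 0, 0, 0, 0.4], [0.006, 0, 0.024, 0, 0, 0, 0.4], [0, 0, 0, 0, 0, 0, 0.4], [0, 0, 0, 0, 0, 0, 0.4]]])

```text
clock: 15.75
position: [0.6886, 0.19, -0.0049]
tool_rot: [0.131, -0.0, 0.991, 0.0]
force: [0.1, 0.7, -0.6]
finger_gap: 0.677
grasp_force: 43.4
```

Emit:
play_rows(commands=[[[0.006, 0, 0.024, 0, 0, 0, 0.4], [0, 0, 0, 0, 0, 0, 0.4], [0, 0, 0, 0, 0, 0, 0.4]]])

```text
clock: 16.05
position: [0.6886, 0.19, -0.0059]
tool_rot: [0.131, -0.0, 0.991, 0.0]
force: [-0.1, -0.0, -0.8]
finger_gap: 0.681
grasp_force: 43.4
```

```bash
python3 ap.py
```

```text
16.05 pos [ 0.6886  0.19   -0.0059] q [ 0.202  0.45  -0.302  0.562 -0.052  0.195] F [-0.1 -0.  -0.8] gap 0.681 43.4
[[-0.966, -0.001, 0.259], [-0.001, 1.0, 0.0], [-0.259, -0.0, -0.966]]
apple in tool 13481 [-0.00317262  0.000743   -0.04485734] 0.03157278283135367 world [0.68007168 0.19073086 0.03829122]
pot top (array([0.66363265, 0.19111915]), np.float64(0.08069363155235773))
0.2 [-1.04082273 -0.02466972 -3.86166317]
0.06 [-0.13370879 -0.02464602 -0.48125724]
0.041 [-0.01060047 -0.02464281 -0.02248786]
```

Emit:
play_rows(commands=[[[0.006, 0, 0.024, 0, 0, 0, 0.4], [0, 0, 0, 0, 0, 0, 0.4], [0, 0, 0, 0, 0, 0, 0.4]]])

```text
clock: 16.45
position: [0.6887, 0.19, -0.0069]
tool_rot: [0.131, -0.0, 0.991, -0.0]
force: [0.3, -0.1, -1.6]
finger_gap: 0.68
grasp_force: 43.4
```

Emit:
play_rows(commands=[[[0.005, 0, 0.018, 0, 0, 0, 0.4], [0, 0, 0, 0, 0, 0, 0.4], [0, 0, 0, 0, 0, 0, 0.4]]])

```text
clock: 16.75
position: [0.6887, 0.19, -0.0076]
tool_rot: [0.131, -0.0, 0.991, 0.0]
force: [-0.5, 0.0, -1.2]
finger_gap: 0.679
grasp_force: 43.4
```

Emit:
play_rows(commands=[[[0.005, 0, 0.018, 0, 0, 0, 0.4], [0, 0, 0, 0, 0, 0, 0.4], [0, 0, 0, 0, 0, 0, 0.4]]])

```text
clock: 17.05
position: [0.6887, 0.19, -0.0083]
tool_rot: [0.131, -0.0, 0.991, 0.0]
force: [-0.4, -0.2, -0.9]
finger_gap: 0.678
grasp_force: 43.4
```

Emit:
play_rows(commands=[[[0.004, 0, 0.014, 0, 0, 0, 0.4], [0, 0, 0, 0, 0, 0, 0.4], [0, 0, 0, 0, 0, 0, 0.4]]])

```text
clock: 17.35
position: [0.6889, 0.19, -0.0086]
tool_rot: [0.131, -0.0, 0.991, 0.0]
force: [-0.3, 0.1, 1.3]
finger_gap: 0.677
grasp_force: 43.6
```

The force reading went from −1 N to +1.3 N, so the apple is touching the bottom. Releasing.

Emit:
play_rows(commands=[[[0, 0, 0, 0, 0, 0, 0.7], [0, 0, 0, 0, 0, 0, 0.75], [0, 0, 0, 0, 0, 0, 0.82], [0, 0, 0, 0, 0, 0, 0.9], [0, 0, 0, 0, 0, 0, 0.95], [0, 0, 0, 0, 0, 0, 0.95], [0, 0, 0, 0, 0, 0, 0.95], [0, 0, 0, 0, 0, 0, 0.95], [0, 0, 0, 0, 0, 0, 0.95]]])

```text
clock: 18.25
position: [0.6887, 0.19, -0.0089]
tool_rot: [0.131, -0.0, 0.991, 0.0]
force: [-0.3, 0.4, -0.2]
finger_gap: 0.948
grasp_force: 0.0
```

```bash
python3 ap.py
```

```text
18.25 pos [ 0.6887  0.19   -0.0089] q [ 0.202  0.454 -0.304  0.556 -0.052  0.195] F [-0.3  0.4 -0.2] gap 0.948 0.0
[[-0.966, -0.001, 0.259], [-0.001, 1.0, 0.0], [-0.259, 0.0, -0.966]]
apple in tool 4014 [ 0.01068256  0.00069606 -0.04897757] 0.029164071000061326 world [0.66567385 0.19071325 0.03566746]
pot top (array([0.66443818, 0.19239263]), np.float64(0.0783378558284374))
0.2 [-1.05974019 -0.02559527 -3.9345114 ]
0.06 [-0.15206089 -0.02560478 -0.55425723]
0.041 [-0.02887584 -0.02560608 -0.09550845]
```

The apple has settled onto its foot (centre z≈35 mm) and is free of the pads. Withdrawing straight up.

Emit:
play_rows(commands=[[[-0.05, 0, -0.2, 0, 0, 0, 0.95], [-0.08, 0, -0.3, 0, 0, 0, 0.95], [-0.08, 0, -0.3, 0, 0, 0, 0.95], [-0.13, 0, -0.5, 0, 0, 0, 0.95], [-0.13, 0, -0.5, 0, 0, 0, 0.95], [-0.2, 0, -0.75, 0, 0, 0, 0.95], [-0.2, 0, -0.75, 0, 0, 0, 0.95], [-0.2, 0, -0.75, 0, 0, 0, 0.95], [-0.2, 0, -0.75, 0, 0, 0, 0.95], [-0.2, 0, -0.75, 0, 0, 0, 0.95], [0.4, 0, -0.75, 0, 0, 0, 0.95], [0.6, 0, -0.6, 0, 0, 0, 0.95], [0.6, 0, -0.6, 0, 0, 0, 0.95], [0.6, 0, -0.6, 0, 0, 0, 0.95], [0.5, 0, -0.4, 0, 0, 0, 0.95], [0, 0, 0, 0, 0, 0, 0.95], [0, 0, 0, 0, 0, 0, 0.95]]])

```text
clock: 20.05
position: [0.5534, 0.1901, 0.3086]
tool_rot: [0.132, -0.0, 0.991, 0.0]
force: [-0.1, -0.0, 0.2]
finger_gap: 0.95
grasp_force: 0.0
```

Run:
```python
from h import *
s,Q=st()
p,d=imaging.read_camera("top");q,e=imaging.read_camera("scene")
W=cloud("top",d);r=W[box((W[...,2]>.085)&(W[...,2]<.105),165,130,270,230)];print("pot",circ(r[:,:2]) if len(r)>50 else len(r))
W=cloud("scene",e);hsv=cv2.cvtColor(q,cv2.COLOR_RGB2HSV);m=box((W[...,2]>.085)&(W[...,2]<.1),232,183,268,222);print("tin",np.median(W[m],0))
W=cloud("top",d);hsv=cv2.cvtColor(p,cv2.COLOR_RGB2HSV);m=box((hsv[...,1]>70)&(W[...,2]<.09)&(np.hypot(W[...,0]-.664,W[...,1]-.19)<.07),165,130,270,230);print("apple",m.sum(),sphere(W[m]) if m.sum()>50 else '')
cv2.imwrite("pics/final.png",np.vstack([p[40:320,:],q[:310]])[:,:,::-1])
```

```text
20.05 pos [0.5534 0.1901 0.3086] q [ 0.256 -0.017 -0.178  1.152 -0.066  0.247] F [-0.1 -0.   0.2] gap 0.95 0.0
[[-0.965, -0.001, 0.263], [-0.001, 1.0, 0.001], [-0.263, 0.001, -0.965]]
pot (array([0.66322269, 0.19082665]), np.float64(0.08229623604834317))
tin [ 0.63732715 -0.15098268  0.09246115]
apple 459 (array([0.66562793, 0.19245605, 0.03322649]), np.float64(0.03176388371587486))
```

View pics/final.png

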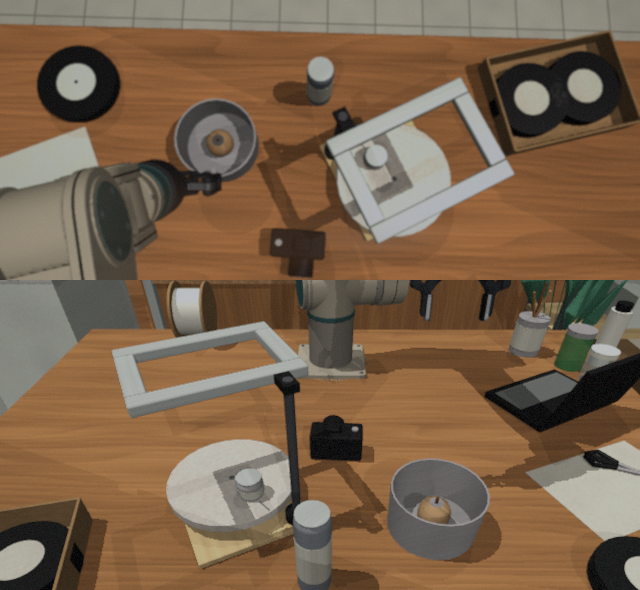

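The apple stands upright in the pot, at (218,140) in the top view and (434,510) in the scene view. The pot, tin, camera, can and lamp have not moved, so I'm handing in.

```bash
python3 -c "
from cell import workorder;print(workorder.finish_job())"
```

```text
the job is handed in; nothing more can be done
None
```

The apple was lifted off the platter, brought out clear of the lamp and set down upright in the pot; the final images show the pot, tin, lamp, camera and spray can where they were, and the job was handed in at about 20 s of the 54 s allowed.

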